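# Slacken the sanding drum and put the key away

## Robot

A 6-joint arm with a two-finger parallel gripper is mounted at the origin on a cart in front of the work surface, level with it; the furniture and walls round the work are solid. World frame = base frame: x ahead of the robot, y to its left, z up, the work surface at z = 0. Lengths are in m, angles in rad, forces in N, time in s.
With the tool pointing down it reaches from about 0.25 to 0.725 m from the base axis. Payload 9.7 kg.
Tool frame: the origin (TCP) lies on the front face of the gripper's body, between the roots of the fingers; the fingertips stand 73 mm ahead of it and the grasp point (between the pads) lies robot.grip_depth ahead of it (robot.grip_depth is the distance from the TCP to the grasp point, in m); z points along the fingers, y is the line along which they close (so a half turn about z gives the same grasp; the last joint's range is limited). The gripper opens to 85 mm and grips with 20 to 120 N. Pads are 22 mm wide; open, the fingers measure 114 mm over their backs; the gripper's body (76 mm by 85 mm) begins 54 mm behind the grasp point. The pads swing forward as they close: fully open they stand 13 mm farther back than shut.
Start: joints at [-1.173, 0.087, 0.176, 1.66, 0, 1.571], TCP at [0.213, -0.507, 0.304] pointing down, gripper open.
Joint ranges: [-3.13, 3.13], [-0.85, 1.81], [-1.15, 1.24], [-2.2, 2.28], [-1.44, 1.52], [-3.14, 3.14]. Speed limits (rad/s): [2.22, 2.22, 2.57, 3.14, 3.14, 3.14].

## Interface

Orientations are given as a rotation vector (axis times angle).
In Python, from rig import readout, snapshot, job, robot gives the robot as it stands. The module is installed in compiled form; this text tells all that it offers.
- The arm moves only by the tool apply_moves, never from a script. Its argument "motion" is a list of rows, each an object of numbers: "tx", "ty", "tz": the shift along the tool's x, y, z in mm; "rx", "ry", "rz": the turn, a rotation vector about the tool's x, y, z in degrees. A call has 1 to 20 rows; each row shifts and turns the commanded pose from where the row before left it, along the tool's axes as they then stand; what a row does not reach is not made up. A row lasts 1/10 s, in which the tool goes at most 50 mm and 8.59 degrees, less where a joint would pass 70% of its speed; a pose out of reach is approached as far as the arm can. A call is refused whole if a number of a shift passes 50 or a number of a turn 8.59, either way. A call with a gripper value outside its range is refused whole. "jaw" is the closure, from 0 (fully open) to 1 (shut), set as the call begins (left out, the last holds). The fingers move at their own pace and stop on an object; "squeeze" is the grip in N (left out, the last holds). Time passes only in rows, so rows that do not move let the fingers close. It gives the time, the measured TCP pose, the force, the opening and the grip force at its end, in the units of the state.
- readout.observe(): the state, without advancing time (a new reading comes with each control period).
- snapshot(name): name is "scene" or "side" or "wrist"; returns a dict with "frame" (420x560x3 uint8, red, green, blue), "vertical_fov" (degrees; the focal length in pixels is half the picture's height over the tangent of half this angle, whatever the lens; pixels are square), "cx", "cy" (the principal point, pixels), "D" ([k1, k2, p1, p2, k3] as OpenCV has them; the pictures are not rectified), "cam_to_world" (4x4, takes a point from camera to world coordinates). Camera axes: x right, y down, z forward; pixel columns grow to the right and rows downward; lengths in m; the calibration is good to about 2 mm. A picture is of the moment at which its call begins. There is no depth.
- job.close_job(): hands the job in; it is judged then, once.
The state is a dict: "t": time; "qpos": joint angles; "dq": joint speeds; "joint_torque": joint torques, N m; "position": TCP position; "tool_rot": TCP orientation; "wrist_force": force on the tool from outside, world axes, zero at the start; "wrist_torque": the same for the moment, N m; "grip_width": finger opening in m; "finger_force": force on a finger pad.
Only numpy, scipy, OpenCV 4.12 (cv2) and the standard library are available. Lean on these libraries where they do the work, as an engineer would, in place of code of your own. Each camera call takes 0.05 s, during which the arm holds its last target. There are 200 camera calls.

## Task

The sleeve on the spindle sander is to be changed: with the T-key that stands on the drum nut, slacken the nut by half a turn so that the rubber drum lets go of the sleeve - it has a left-hand thread, so it loosens clockwise seen from above. Then lift the key off and hang it by its eye on the peg of the key stand, lifting the drop keeper so that it falls shut behind the eye, and leave the key hanging there. Leave the other things on the bench where they are.

Things in the scene. Friction and masses are not known exactly. Their poses are not given: they have to be found in the camera images.
- sander: low bench spindle sander, fixed: grey base 200 x 190 mm, table top at z 54 mm, grey motor lying behind (to x +172 mm, z 79 mm), upright sanding drum 54 mm thick with a washer and the hex drum nut on top. Origin: spindle axis at bench level; -x is its front with the switch, z up
- drum_nut (a joint): hex nut on the drum, 30 mm across flats, 20 mm high, left-hand thread. Angle in rad: 0 = tight as found, grows as it is turned clockwise seen from above (loosening), to 6.0 at most; the other way it bears on its stop. Turns stiffly (about 0.3 N m), stays where it is left, does not rise
- nut_top (a point): centre of the nut's top face, on the spindle axis, 140 mm above the bench
- t_key: loose dark steel T-key, 145 mm tall, about 0.2 kg, standing on the drum nut at the start (origin then at z 124 mm). Origin: centre of the socket's lower rim; z up the shaft, x along the cross bar, y through the eye. Socket 45 mm in diameter, its hex 16 mm deep, about 0.1 rad of play either way on the nut; shaft 15 mm. It pulls straight up off the nut
- key_bar (a point): middle of the T-key's cross bar, at key z 100 mm: bar 160 mm long (80 mm to either side along key x), 12 x 12 mm section
- key_eye (a point): centre of the eye on top of the T-key, at key z 125.5 mm, axes as the key's: a flat ring in the plane of the bar, 38 mm outside, 19 mm hole (through along y), 8 mm thick
- key_stand: key stand, fixed: wooden foot 170 x 130 x 18 mm (x -105 to +65 mm), upright 60 mm wide with front face at x 0, top at z 228 mm. A level steel peg points to -x (the stand's front) at z 205 mm, y 0; two cheeks above it (within 10 mm of y 0, to z 245 mm) carry the keeper. Origin: bench level below the upright's front face, z up
- peg_tip (a point): tip of the peg's round nose, at stand x -56 mm, axes as the stand's. The peg is 16 mm in diameter from here back to x -34 mm, where a shoulder 28 mm in diameter begins, too big for the eye. The hung eye lies on the peg between shoulder and keeper, key shaft straight down
- keeper (a joint): dark steel drop keeper over the peg, 90 g; falls shut by its own weight. Angle in rad: 0 = shut, grows as its front is lifted, to 1.25. Hinge pin along stand y at x -16, z 235 mm. Shut: arm level above the peg (underside z 232 mm), leg 12 mm wide in front of the peg's nose at x -60 to -67 mm, down to z 196 mm. Pushed straight in it bears on its stop and does not open
- keeper_lip (a point): underside of the keeper's lip, 14 mm wide, turned out to the front at the leg's foot (stand x -61 to -82 mm; shut, underside z 195 mm); this point is at x -76 mm. Pushed up from below, for instance by the top of the eye, the keeper lifts with under 1 N; it must rise about 0.5 rad before the eye is level with the peg and can pass over the nose
- sanding_block: cork sanding block, 70 x 113 x 32 mm, bystander; origin at its underside
- block_plane: block plane, 46 x 160 x 47 mm, bystander; origin at its underside
- screw_tin: round tin of screws, 74 mm diameter, 28 mm high, bystander; origin at its underside

How it is judged:
By the outcome, as a careful person would: the job done as asked, in the order asked, and still so for the second after the job is handed in, with the robot touching nothing.
It also fails if it takes over 72 s, if anything falls off the work surface, if the arm or the gripper's body presses on something with over 40 N, if the wrist force passes 120 N, or if a joint passes its speed limit or range.

## Working session

There is one attempt and no reset: what is moved stays moved. The work goes in short steps, Python scripts to look and compute and a tool call to move; the robot and the scene stay as the last step left them, time stands still between calls to the robot, and variables do not carry over. Pictures are saved under pics/ and viewed, at most 10 in all, crops included, and the job is handed in when it is done.

Besides the shell and the picture viewer there is one more tool, called as a command line: name --argument value ..., lists and objects as JSON in quotes. apply_moves: Moves the arm, as the interface text tells. Its arguments: {"type":"object","properties":{"motion":{"type":"array"},"jaw":{"type":"number"},"squeeze":{"type":"number"}},"required":["motion"]}

```bash
mkdir -p pics; cat > h.py <<'E'
import numpy as np, cv2
from rig import readout, snapshot, job, robot
from scipy.spatial.transform import Rotation as R
def snap(n,fn):
    s=snapshot(n); cv2.imwrite('pics/'+fn,cv2.cvtColor(s['frame'],cv2.COLOR_RGB2BGR))
    np.savez('pics/'+fn[:-4]+'.npz',fov=s['vertical_fov'],cx=s['cx'],cy=s['cy'],D=s['D'],T=s['cam_to_world']); return s
def cam(fn):
    s=np.load('pics/'+fn+'.npz'); f=210/np.tan(np.radians(float(s['fov']))/2)
    K=np.array([[f,0,float(s['cx'])],[0,f,float(s['cy'])],[0,0,1]]); return K,np.array(s['D'],float),s['T']
def ray(fn,uv):
    K,D,T=cam(fn); p=cv2.undistortPoints(np.array([[uv]],float),K,D)[0,0]
    return T[:3,3],T[:3,:3]@np.array([p[0],p[1],1])
def atz(fn,uv,z):
    o,d=ray(fn,uv); return o+d*(z-o[2])/d[2]
def tri(*obs):
    A=[];b=[]
    for fn,uv in obs:
        o,d=ray(fn,uv); d=d/np.linalg.norm(d); P=np.eye(3)-np.outer(d,d); A.append(P);b.append(P@o)
    x=np.linalg.lstsq(np.vstack(A),np.hstack(b),rcond=None)[0]
    return x,[float(np.linalg.norm(P@x-q)) for P,q in zip(A,b)]
def proj(fn,X):
    K,D,T=cam(fn); Ti=np.linalg.inv(T)
    return cv2.projectPoints(np.array(X,float).reshape(-1,1,3),cv2.Rodrigues(Ti[:3,:3])[0],Ti[:3,3],K,D)[0][:,0]
E
python3 - <<'E'
from h import *
s1=snap('scene','a.png');s2=snap('side','b.png');s3=snap('wrist','c.png')
for s in (s1,s2,s3): print(s['vertical_fov'],s['cx'],s['cy'],s['D'],np.round(s['cam_to_world'],3).tolist())
o=readout.observe();print(o,robot.grip_depth)
im=[cv2.imread('pics/%s.png'%k) for k in 'ab']
E
```

```text
55.746302790295076 271.7681431234547 213.2198934573586 [0.00668618 0.         0.         0.         0.        ] [[-0.687, -0.389, 0.613, -0.206], [-0.726, 0.383, -0.57, 0.753], [-0.013, -0.838, -0.546, 0.88], [0.0, 0.0, 0.0, 1.0]]
47.98929740886222 271.4156142258815 210.74681405131474 [-0.10152386  0.          0.          0.          0.        ] [[-0.889, -0.315, 0.333, 0.15], [-0.458, 0.588, -0.667, 0.904], [0.014, -0.745, -0.667, 1.079], [0.0, 0.0, 0.0, 1.0]]
64.08035370146942 272.72040600895394 212.03737205946203 [-0.07781881  0.          0.          0.          0.        ] [[0.388, -0.877, -0.282, 0.284], [-0.922, -0.37, -0.118, -0.477], [-0.001, 0.306, -0.952, 0.373], [0.0, 0.0, 0.0, 1.0]]
{'t': 0.15, 'qpos': array([-1.17299727e+00,  8.73675454e-02,  1.75316840e-01,  1.65976144e+00,
        1.26200585e-06,  1.57083760e+00]), 'dq': array([-0.00086062, -0.00200714,  0.00168461,  0.00023242,  0.00065406,
       -0.00110305]), 'joint_torque': array([-5.36116731e-04, -5.20762610e+01,  4.65044332e+01,  1.38271402e-02,
       -1.68664720e-06, -1.97151496e-05]), 'position': array([ 0.2130331 , -0.50697804,  0.30332764]), 'tool_rot': array([-3.07869133e+00, -6.20489073e-01,  3.13274830e-04]), 'wrist_force': array([0.82456562, 0.41246412, 1.19366292]), 'wrist_torque': array([-0.04044881,  0.05702494, -0.02171622]), 'finger_force': 0.0, 'grip_width': 0.08529331828506877} 0.0539
```

View pics/a.png

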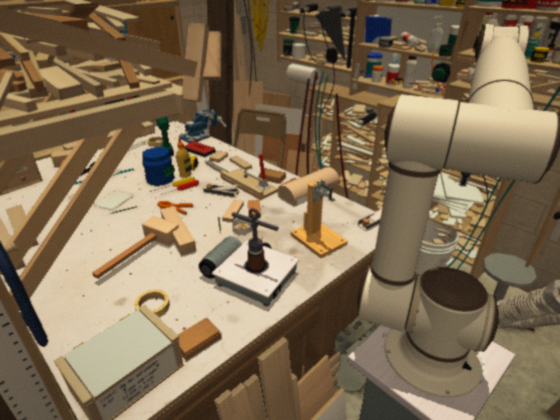

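View pics/b.png

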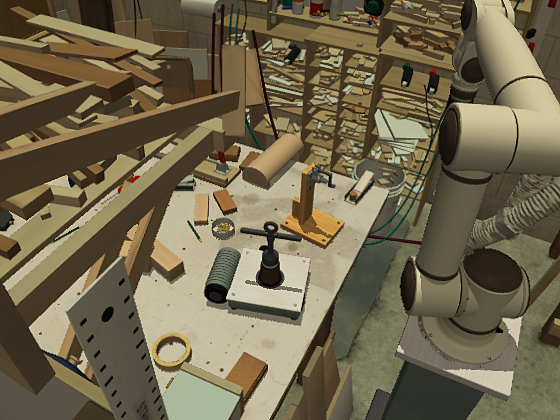

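```bash
python3 - <<'E'
import cv2
a=cv2.imread('pics/a.png')[170:310,195:355];b=cv2.imread('pics/b.png')[155:325,200:370]
cv2.imwrite('pics/a2.png',cv2.resize(a,None,fx=4,fy=4,interpolation=cv2.INTER_CUBIC))
cv2.imwrite('pics/b2.png',cv2.resize(b,None,fx=3.5,fy=3.5,interpolation=cv2.INTER_CUBIC))
E
```

```text
(no output)
```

View pics/a2.png

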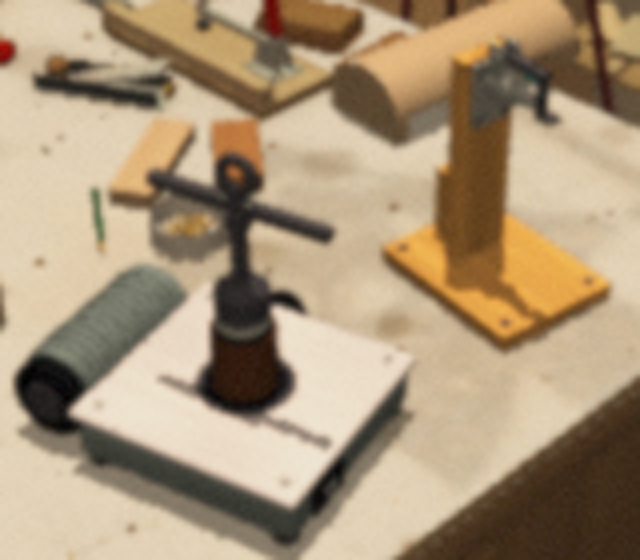

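View pics/b2.png

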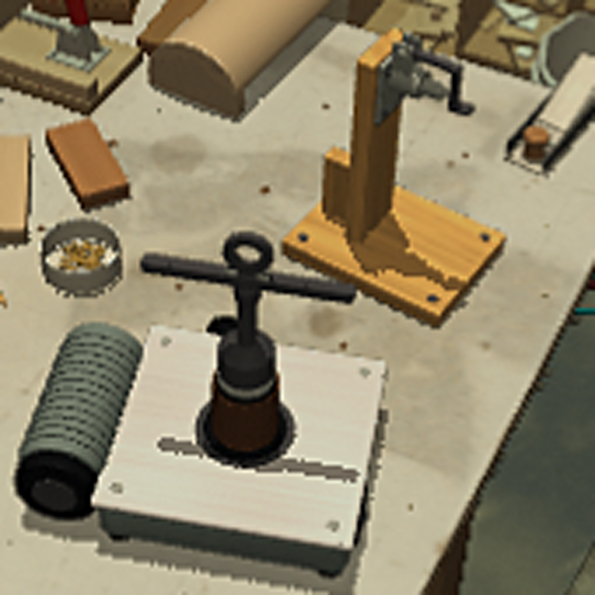

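```bash
cat > m.py <<'E'
from h import *
A=lambda u,v:('a',(195+(u-1.5)/4,170+(v-1.5)/4)); B=lambda u,v:('b',(200+(u-1.25)/3.5,155+(v-1.25)/3.5))
P={'eye':(A(237,173),B(248,254)),'barL':(A(155,181),B(145,264)),'barR':(A(328,233),B(354,293)),
'tabLB':(A(213,285),B(155,328)),'tabRB':(A(412,360),B(385,367)),'tabF':(A(295,500),B(352,548)),'tabL':(A(72,412),B(97,502)),
'ftL':(A(385,250),B(285,243)),'ftF':(A(503,345),B(437,320)),'ftR':(A(608,290),B(505,240)),
'upTop':(A(455,55),B(360,65)),'lip':(A(549,118),B(470,107)),'hinge':(A(510,47),B(410,42)),
}
if __name__=='__main__':
    for k,v in P.items():
        x,e=tri(*v); print(k,np.round(x,4),np.round(e,4))
    print('tin',atz(*B(82,258),.028))
    print('screw holes',atz(*A(403,246),.018),atz(*B(303,238),.018),atz(*A(505,323),.018),atz(*B(432,298),.018),atz(*A(589,287),.018),atz(*B(485,237),.018))
E
python3 m.py
```

```text
eye [0.5368 0.1339 0.252 ] [0.0004 0.0004]
barL [0.6164 0.1481 0.2157] [0.001 0.001]
barR [0.4604 0.1149 0.2293] [0.001 0.001]
tabLB [0.6612 0.0624 0.0459] [0.0002 0.0002]
tabRB [0.4655 0.0174 0.0527] [0.0008 0.0008]
tabF [0.412  0.1984 0.0569] [0.0015 0.0015]
tabL [0.6036 0.2539 0.0563] [0.0012 0.0012]
ftL [ 0.6235 -0.1144  0.0145] [0.0012 0.0012]
ftF [ 0.4603 -0.0928  0.0094] [0.0017 0.0017]
ftR [ 0.4421 -0.2149  0.0141] [0.0022 0.0022]
upTop [ 0.569  -0.1367  0.2311] [0.0013 0.0013]
lip [ 0.4732 -0.1495  0.2086] [0.0025 0.0025]
hinge [ 0.5417 -0.1773  0.236 ] [0.0011 0.0011]
tin [0.77285118 0.00229561 0.028     ]
screw holes [ 0.61218603 -0.12565082  0.018     ] [ 0.6103634  -0.12681752  0.018     ] [ 0.47133408 -0.106112    0.018     ] [ 0.47263914 -0.11056301  0.018     ] [ 0.45272494 -0.19876098  0.018     ] [ 0.45944895 -0.20883099  0.018     ]
```

apply_moves --motion '[{"tz":-33},{"tz":-33},{"tz":-34},{"tx":39,"ty":-25},{"tx":39,"ty":-25},{"tx":39,"ty":-25},{"tx":39,"ty":-25},{"tx":39,"ty":-25},{"tx":39,"ty":-25},{"tx":39,"ty":-25},{"tx":39,"ty":-25},{},{}]'

```text
$.motion[0]: bad value
```

```bash
python3 - <<'E'
from h import *
snap('wrist','w1.png'); o=readout.observe(); print(o['t'],o['position'],o['tool_rot'],o['qpos'])
E
```

```text
0.2 [ 0.21302297 -0.50698293  0.30344845] [-3.07885153e+00 -6.20612730e-01  2.96983261e-04] [-1.17300777e+00  8.72599654e-02  1.75436919e-01  1.65980916e+00
 -2.44499924e-05  1.57077007e+00]
```

apply_moves --motion '[{"tx":35,"ty":-40},{"tx":35,"ty":-40},{"tx":0,"ty":-40},{},{}]'

```text
$.motion[0]: bad value
```

```bash
python3 - <<'E'
from h import *
snap('wrist','w2.png'); o=readout.observe(); print(o['t'],o['position'],o['tool_rot'],o['qpos'])
a=cv2.imread('pics/w1.png');b=cv2.imread('pics/w2.png')
cv2.imwrite('pics/w12.png',np.hstack([cv2.resize(a,(400,300),interpolation=cv2.INTER_AREA),cv2.resize(b,(400,300),interpolation=cv2.INTER_AREA)]))
cv2.imwrite('pics/w12.png',np.hstack([a[:, :400],b[:, :400]]))
cv2.imwrite('pics/w12.png',np.hstack([cv2.resize(a,(400,300)),cv2.resize(b,(400,300))]))
E
```

```text
0.25 [ 0.21304336 -0.50698337  0.30355585] [-3.07903443e+00 -6.20613277e-01  1.95414137e-04] [-1.17298471e+00  8.71584543e-02  1.75537379e-01  1.65982249e+00
  3.53790643e-06  1.57081579e+00]
```

View pics/w12.png

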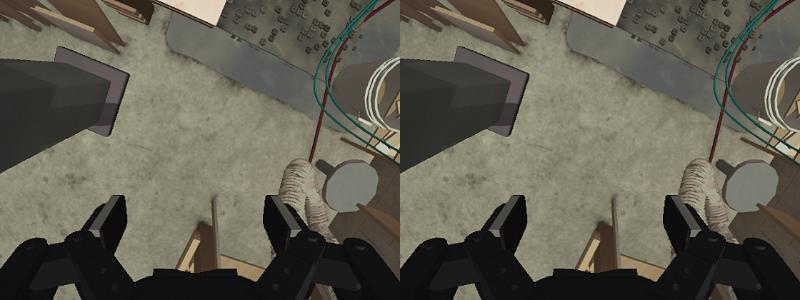

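apply_moves --motion '[{"tx":0,"ty":0,"tz":-33,"rx":0,"ry":0,"rz":0},{"tx":0,"ty":0,"tz":-33,"rx":0,"ry":0,"rz":0},{"tx":0,"ty":0,"tz":-34,"rx":0,"ry":0,"rz":0},{"tx":39,"ty":-25,"tz":0,"rx":0,"ry":0,"rz":0},{"tx":39,"ty":-25,"tz":0,"rx":0,"ry":0,"rz":0},{"tx":39,"ty":-25,"tz":0,"rx":0,"ry":0,"rz":0},{"tx":39,"ty":-25,"tz":0,"rx":0,"ry":0,"rz":0},{"tx":39,"ty":-25,"tz":0,"rx":0,"ry":0,"rz":0},{"tx":39,"ty":-25,"tz":0,"rx":0,"ry":0,"rz":0},{"tx":39,"ty":-25,"tz":0,"rx":0,"ry":0,"rz":0},{"tx":39,"ty":-25,"tz":0,"rx":0,"ry":0,"rz":0},{"tx":0,"ty":0,"tz":0,"rx":0,"ry":0,"rz":0},{"tx":0,"ty":0,"tz":0,"rx":0,"ry":0,"rz":0}]'

```text
t: 1.55
position: [0.4236, -0.201, 0.4038]
tool_rot: [-3.079, -0.625, 0.001]
wrist_force: [-0.1, -0.8, 0.3]
grip_width: 0.0854
finger_force: 0.0
```

```bash
python3 - <<'E'
from h import *
snap('wrist','w1.png'); o=readout.observe(); print(o['t'],o['position'],o['tool_rot'],o['qpos'])
K=proj('w1',[[.478,-.155,.195],[.5375,.133,.25]]);print(K)
E
```

```text
1.6 [ 0.42316756 -0.20180596  0.40383107] [ 3.07924818e+00  6.22213794e-01 -5.42410950e-04] [-4.44858893e-01 -4.45217333e-02  2.41173578e-01  1.85670229e+00
 -2.94532569e-04  2.29796966e+00]
[[246.0068398  116.90427185]
 [-83.27405949 -83.92196378]]
```

apply_moves --motion '[{"tx":0,"ty":-40,"tz":0,"rx":0,"ry":0,"rz":0},{"tx":0,"ty":-40,"tz":0,"rx":0,"ry":0,"rz":0},{"tx":0,"ty":-40,"tz":0,"rx":0,"ry":0,"rz":0},{"tx":0,"ty":0,"tz":0,"rx":0,"ry":0,"rz":0},{"tx":0,"ty":0,"tz":0,"rx":0,"ry":0,"rz":0}]'

```text
t: 2.1
position: [0.3762, -0.0917, 0.4043]
tool_rot: [3.079, 0.62, 0.002]
wrist_force: [-0.4, -0.9, -0.3]
grip_width: 0.0854
finger_force: 0.0
```

```bash
python3 - <<'E'
from h import *
snap('wrist','w2.png'); o=readout.observe(); print(o['t'],o['position'],o['tool_rot'],o['qpos'])
print(proj('w2',[[.478,-.155,.195],[.5375,.133,.25]]))
a=cv2.imread('pics/w1.png')[:280,100:500];b=cv2.imread('pics/w2.png')[:280,160:560]
cv2.imwrite('pics/w12.png',np.vstack([cv2.resize(a,None,fx=2,fy=2)[:300],cv2.resize(b,None,fx=2,fy=2)[:300]]))
a=cv2.imread('pics/w1.png')[:300,160:360];b=cv2.imread('pics/w2.png')[:300,300:500]
cv2.imwrite('pics/w12.png',np.hstack([cv2.resize(a,None,fx=2,fy=2),cv2.resize(b,None,fx=2,fy=2)]))
E
```

```text
2.15 [ 0.37658095 -0.09212259  0.40404717] [3.07948622e+00 6.18716671e-01 9.00640237e-04] [-2.39769474e-01 -2.30540947e-01  7.76338802e-02  1.87821162e+00
 -2.69585860e-04  2.50527159e+00]
[[ 392.04559941  116.54626891]
 [  35.90630919 -145.7634301 ]]
```

View pics/w12.png

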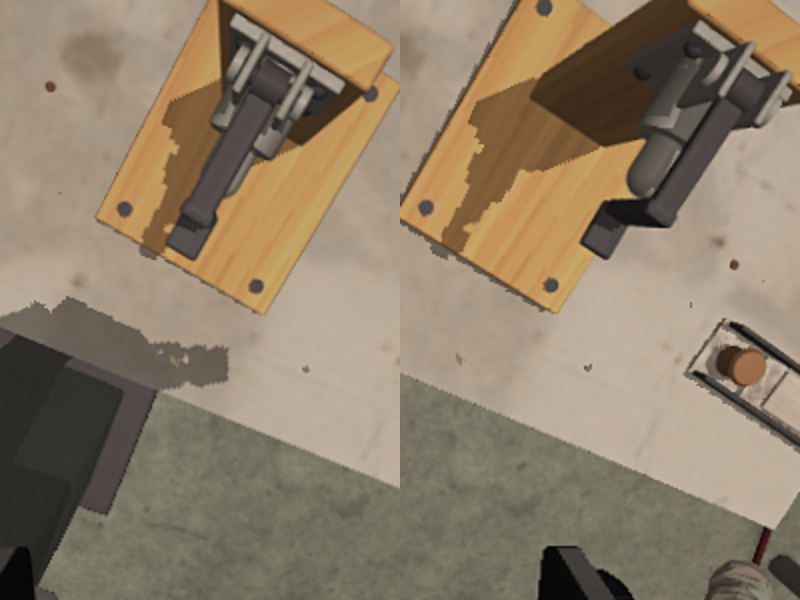

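```bash
cat > st.py <<'E'
from h import *
from scipy.optimize import least_squares
U=lambda u,v:('w1',(160+(u-.5)/2,(v-.5)/2)); V=lambda u,v:('w2',(300+(u-400.5)/2,(v-.5)/2))
O=[((-.082,.007),U(167,243),V(582,241)),((-.082,-.007),U(195,259),V(608,259)),((-.105,.065),U(96,218),V(399,220)),((-.105,-.065),U(263,314),V(556,313))]
for o in O: x,e=tri(*o[1:]); print(o[0],np.round(x,4),np.round(e,4))
Z=[.1965,.1965,.018,.018]
def f(p,out=False):
    c,s=np.cos(p[2]),np.sin(p[2]); r=[]
    for (m,*ob),z in zip(O,Z):
        X=[p[0]+c*m[0]-s*m[1],p[1]+s*m[0]+c*m[1],z]
        for fn,uv in ob: r+=list(proj(fn,X)[0]-uv)
    return np.array(r)
s=least_squares(f,[.555,-.168,-.13]); print(s.x,np.degrees(s.x[2]),np.round(s.fun,1))
p=s.x;c,q=np.cos(p[2]),np.sin(p[2])
W=lambda x,y,z:[p[0]+c*x-q*y,p[1]+q*x+c*y,z]
print('tip proj w2 (crop)',(proj('w2',W(-.056,0,.205))[0]-[300,0])*2+[400,0], 'lip',W(-.076,0,.195),'peg',W(-.056,0,.205))
print(proj('a',W(-.082,0,.197)),(proj('b',W(-.082,0,.197))-[200,155])*3.5)
E
python3 st.py
```

```text
(-0.082, 0.007) [ 0.4744 -0.1543  0.1985] [0.0002 0.0002]
(-0.082, -0.007) [ 0.4727 -0.1672  0.1992] [0.0001 0.0001]
(-0.105, 0.065) [ 0.4571 -0.0959  0.0238] [0.0011 0.0011]
(-0.105, -0.065) [ 0.4426 -0.2207  0.0183] [0.0001 0.0001]
[ 0.55477239 -0.17043423 -0.11442027] -6.5557982915863935 [-0.2 -0.1 -1.2  0.4  1.1  0.6 -0.4  0.2 -0.4 -0.4 -1.5 -2.1  1.7  0.2
  1.6  0.4]
tip proj w2 (crop) [637.95736668 192.7070379 ] lip [np.float64(0.47926934627548534), np.float64(-0.1617572558002725), 0.195] peg [np.float64(0.4991385690757458), np.float64(-0.16404067107428888), 0.205]
[[334.28707048 200.21046754]] [[470.98578903 111.5053315 ]]
```

apply_moves --motion '[{"tx":40,"ty":-26,"tz":0,"rx":0,"ry":0,"rz":0},{"tx":40,"ty":-26,"tz":0,"rx":0,"ry":0,"rz":0},{"tx":40,"ty":-26,"tz":0,"rx":0,"ry":0,"rz":0},{"tx":40,"ty":-26,"tz":0,"rx":0,"ry":0,"rz":0},{"tx":0,"ty":0,"tz":0,"rx":0,"ry":0,"rz":0},{"tx":0,"ty":0,"tz":0,"rx":0,"ry":0,"rz":0}]'

```text
t: 2.75
position: [0.485, 0.0662, 0.4027]
tool_rot: [3.079, 0.621, -0.004]
wrist_force: [-0.4, -0.7, 0.9]
grip_width: 0.0855
finger_force: 0.0
```

```bash
python3 - <<'E'
from h import *
snap('wrist','k1.png'); print(readout.observe()['position'],proj('k1',[.537,.134,.25]))
E
```

```text
[0.48441435 0.06553275 0.40331132] [[205.96033142 109.53019992]]
```

apply_moves --motion '[{"tx":0,"ty":-40,"tz":0,"rx":0,"ry":0,"rz":0},{"tx":0,"ty":-40,"tz":0,"rx":0,"ry":0,"rz":0},{"tx":0,"ty":0,"tz":0,"rx":0,"ry":0,"rz":0},{"tx":0,"ty":0,"tz":0,"rx":0,"ry":0,"rz":0}]'

```text
t: 3.2
position: [0.4526, 0.1394, 0.4045]
tool_rot: [3.08, 0.62, 0.002]
wrist_force: [-0.0, -0.3, 0.5]
grip_width: 0.0852
finger_force: 0.0
```

```bash
python3 - <<'E'
from h import *
snap('wrist','k2.png'); print(readout.observe()['position'],proj('k2',[.537,.134,.25]))
a=cv2.imread('pics/k1.png');b=cv2.imread('pics/k2.png')
cv2.imwrite('pics/k12.png',np.hstack([cv2.resize(a[20:320,60:260],None,fx=2,fy=2),cv2.resize(b[20:320,280:480],None,fx=2,fy=2)]))
E
```

```text
[0.45292498 0.13908763 0.40438432] [[330.40634849 108.09097587]]
```

```bash
python3 - <<'E'
from h import *
a=cv2.imread('pics/k1.png');b=cv2.imread('pics/k2.png')
cv2.imwrite('pics/k12.png',np.hstack([cv2.resize(a[:300,110:310],None,fx=2,fy=2),cv2.resize(b[:300,230:430],None,fx=2,fy=2)]))
E
```

```text
(no output)
```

View pics/k12.png

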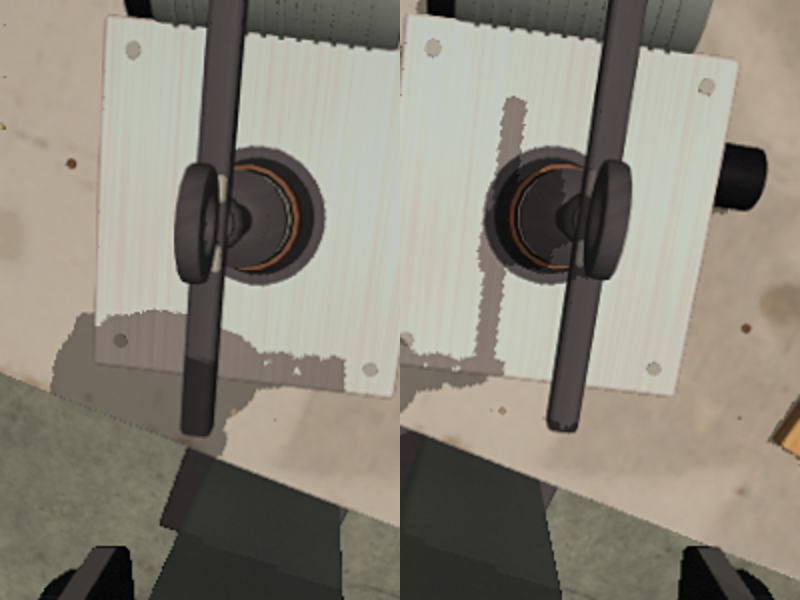

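```bash
python3 - <<'E'
from h import *
U=lambda u,v:('k1',(110+(u-.5)/2,(v-.5)/2)); V=lambda u,v:('k2',(230+(u-400.5)/2,(v-.5)/2))
print('eye',tri(U(196,223),V(607,220)),tri(U(196,223),V(607,220),('a',(253.9,212.9)),('b',(270.5,227.2))))
print('end',tri(U(196,434),V(563,431)))
for F,p,q in((U,(196,430),(229,2)),(V,(563,427),(626,2))):
    A=atz(*F(*p),.229);B=atz(*F(*q),.229);d=B-A;print(A,B,'yaw',np.degrees(np.arctan2(d[1],d[0])))
    u=d[:2]/np.hypot(*d[:2]); print('axis pt',A[:2]+u*.080)
E
```

```text
eye (array([0.53664582, 0.13221443, 0.25219035]), [1.9526441161358064e-05, 1.9526441161527962e-05]) (array([0.53701249, 0.13264262, 0.25113186]), [0.0005460407673322506, 0.0006561307365532377, 0.0006602185770763296, 0.0008093441581886057])
end (array([0.46043355, 0.10977932, 0.22800506]), [6.249527292621734e-05, 6.249527292602089e-05])
[0.46241582 0.11028401 0.229     ] [0.60495884 0.15055574 0.229     ] yaw 15.77622492736022
axis pt [0.53940229 0.13203449]
[0.4621032  0.11067025 0.229     ] [0.6043062  0.15254172 0.229     ] yaw 16.406989506090305
axis pt [0.53884556 0.13326693]
```

apply_moves --motion '[{"tx":38,"ty":19,"tz":0,"rx":0,"ry":0,"rz":0},{"tx":37.5,"ty":20,"tz":0,"rx":0,"ry":0,"rz":0},{"tx":0,"ty":0,"tz":0,"rx":0,"ry":0,"rz":-8.5},{"tx":0,"ty":0,"tz":0,"rx":0,"ry":0,"rz":-8.5},{"tx":0,"ty":0,"tz":0,"rx":0,"ry":0,"rz":-8.5},{"tx":0,"ty":0,"tz":0,"rx":0,"ry":0,"rz":-8.5},{"tx":0,"ty":0,"tz":0,"rx":0,"ry":0,"rz":-8.5},{"tx":0,"ty":0,"tz":0,"rx":0,"ry":0,"rz":-8.5},{"tx":0,"ty":0,"tz":0,"rx":0,"ry":0,"rz":-8.5},{"tx":0,"ty":0,"tz":0,"rx":0,"ry":0,"rz":-8.5},{"tx":0,"ty":0,"tz":0,"rx":0,"ry":0,"rz":-8.5},{"tx":0,"ty":0,"tz":0,"rx":0,"ry":0,"rz":-8.5},{"tx":0,"ty":0,"tz":0,"rx":0,"ry":0,"rz":-8.5},{"tx":0,"ty":0,"tz":0,"rx":0,"ry":0,"rz":-8.5},{"tx":0,"ty":0,"tz":0,"rx":0,"ry":0,"rz":-8.5},{"tx":0,"ty":0,"tz":0,"rx":0,"ry":0,"rz":-8.5},{"tx":0,"ty":0,"tz":0,"rx":0,"ry":0,"rz":-8.5},{"tx":0,"ty":0,"tz":0,"rx":0,"ry":0,"rz":-8.5},{"tx":0,"ty":0,"tz":0,"rx":0,"ry":0,"rz":-8.5},{"tx":0,"ty":0,"tz":0,"rx":0,"ry":0,"rz":-8.5}]'

```text
t: 5.25
position: [0.5381, 0.1316, 0.404]
tool_rot: [0.11, 3.14, -0.0]
wrist_force: [-0.6, -0.6, 0.3]
grip_width: 0.0851
finger_force: 0.0
```

apply_moves --motion '[{"tx":0,"ty":0,"tz":0,"rx":0,"ry":0,"rz":-8.5},{"tx":0,"ty":0,"tz":0,"rx":0,"ry":0,"rz":-8.5},{"tx":0,"ty":0,"tz":0,"rx":0,"ry":0,"rz":-3.4},{"tx":0,"ty":0,"tz":0,"rx":0,"ry":0,"rz":0},{"tx":0,"ty":0,"tz":0,"rx":0,"ry":0,"rz":0}]'

```text
t: 5.75
position: [0.5379, 0.1324, 0.404]
tool_rot: [-0.436, 3.111, -0.0]
wrist_force: [0.7, -0.1, -0.2]
grip_width: 0.0855
finger_force: 0.0
```

```bash
cat > s.py <<'E'
from h import *
def st():
    o=readout.observe(); M=R.from_rotvec(o['tool_rot']).as_matrix()
    print('t',round(o['t'],2),'pos',np.round(o['position'],4),'yawx',round(float(np.degrees(np.arctan2(M[1,0],M[0,0]))),2),'tilt',np.round(M[:2,2],4),'F',np.round(o['wrist_force'],1),'T',np.round(o['wrist_torque'],2),'w',round(o['grip_width'],4),o['finger_force'],'q',np.round(o['qpos'],2)); return o['position'],M
def to(x,y,z):
    p,M=st(); print('tool delta mm',np.round(1000*M.T@(np.array([x,y,z])-p),1))
E
python3 -c "from s import *;to(.5375,.1325,.309)"
```

```text
t 5.75 pos [0.5379 0.1324 0.404 ] yawx -164.03 tilt [ 0.0001 -0.0001] F [ 0.7 -0.1 -0.2] T [ 0.03 -0.06  0.04] w 0.0855 0.0 q [ 0.24  0.16  0.46  1.87 -0.   -0.04]
tool delta mm [ 0.4  0.2 95. ]
```

apply_moves --motion '[{"tx":0,"ty":0,"tz":24,"rx":0,"ry":0,"rz":0},{"tx":0,"ty":0,"tz":24,"rx":0,"ry":0,"rz":0},{"tx":0,"ty":0,"tz":24,"rx":0,"ry":0,"rz":0},{"tx":0,"ty":0,"tz":23,"rx":0,"ry":0,"rz":0},{"tx":0,"ty":0,"tz":0,"rx":0,"ry":0,"rz":0},{"tx":0,"ty":0,"tz":0,"rx":0,"ry":0,"rz":0}]'

```text
t: 6.35
position: [0.5376, 0.1333, 0.3095]
tool_rot: [0.44, -3.11, 0.0]
wrist_force: [0.3, -0.4, 0.4]
grip_width: 0.0853
finger_force: 0.0
```

apply_moves --motion '[{"tx":0,"ty":0,"tz":0,"rx":0,"ry":0,"rz":0},{"tx":0,"ty":0,"tz":0,"rx":0,"ry":0,"rz":0},{"tx":0,"ty":0,"tz":0,"rx":0,"ry":0,"rz":0},{"tx":0,"ty":0,"tz":0,"rx":0,"ry":0,"rz":0},{"tx":0,"ty":0,"tz":0,"rx":0,"ry":0,"rz":0},{"tx":0,"ty":0,"tz":0,"rx":0,"ry":0,"rz":0},{"tx":0,"ty":0,"tz":0,"rx":0,"ry":0,"rz":0},{"tx":0,"ty":0,"tz":0,"rx":0,"ry":0,"rz":0},{"tx":0,"ty":0,"tz":0,"rx":0,"ry":0,"rz":0},{"tx":0,"ty":0,"tz":0,"rx":0,"ry":0,"rz":0}]' --jaw 1 --squeeze 100

```text
t: 7.35
position: [0.5377, 0.1337, 0.3092]
tool_rot: [-0.442, 3.11, -0.0]
wrist_force: [-0.2, -1.6, 3.7]
grip_width: 0.0065
finger_force: 97.9
```

```bash
python3 -c "from s import *;st()"
```

```text
t 7.35 pos [0.5377 0.1337 0.3092] yawx -163.81 tilt [ 0.0006 -0.    ] F [-0.2 -1.6  3.7] T [-0.28 -0.1  -0.01] w 0.0065 97.86341687185086 q [ 0.24  0.1   0.2   1.67 -0.   -0.04]
```

apply_moves --motion '[{"tx":0,"ty":0,"tz":0,"rx":0,"ry":0,"rz":1.5},{"tx":0,"ty":0,"tz":0,"rx":0,"ry":0,"rz":1.5},{"tx":0,"ty":0,"tz":0,"rx":0,"ry":0,"rz":0}]'

```text
t: 7.65
position: [0.5381, 0.1338, 0.3088]
tool_rot: [-0.359, 3.12, -0.0]
wrist_force: [4.8, -0.4, -0.3]
grip_width: 0.0064
finger_force: 98.2
```

```bash
python3 -c "from s import *;st()"
```

```text
t 7.65 pos [0.5381 0.1338 0.3088] yawx -166.89 tilt [0.0009 0.0001] F [ 4.8 -0.4 -0.3] T [-0.09 -1.44  0.08] w 0.0064 98.17310891061084 q [ 0.24  0.1   0.2   1.67 -0.    0.01]
```

apply_moves --motion '[{"tx":0,"ty":0,"tz":0,"rx":0,"ry":0,"rz":1.5},{"tx":0,"ty":0,"tz":0,"rx":0,"ry":0,"rz":0}]'

```text
t: 7.85
position: [0.538, 0.1337, 0.3088]
tool_rot: [-0.317, 3.125, -0.001]
wrist_force: [4.8, -1.4, -0.2]
grip_width: 0.0063
finger_force: 98.0
```

```bash
python3 -c "from s import *;st()"
```

```text
t 7.85 pos [0.538  0.1337 0.3088] yawx -168.41 tilt [ 0.0007 -0.0003] F [ 4.8 -1.4 -0.2] T [-0.26 -1.66  0.11] w 0.0063 98.04862624898874 q [ 0.24  0.1   0.2   1.67 -0.    0.04]
```

apply_moves --motion '[{"tx":0,"ty":0,"tz":0,"rx":0,"ry":0,"rz":1.5},{"tx":0,"ty":0,"tz":0,"rx":0,"ry":0,"rz":0}]'

```text
t: 8.05
position: [0.538, 0.1336, 0.3088]
tool_rot: [-0.276, 3.129, -0.001]
wrist_force: [5.1, -0.6, -1.2]
grip_width: 0.0062
finger_force: 98.1
```

```bash
python3 -c "from s import *;st()"
```

```text
t 8.05 pos [0.538  0.1336 0.3088] yawx -169.91 tilt [ 0.0006 -0.0005] F [ 5.1 -0.6 -1.2] T [-0.37 -1.67  0.24] w 0.0062 98.08787897623802 q [ 0.24  0.1   0.2   1.67 -0.    0.07]
```

apply_moves --motion '[{"tx":0,"ty":0,"tz":0,"rx":0,"ry":0,"rz":2},{"tx":0,"ty":0,"tz":0,"rx":0,"ry":0,"rz":0}]'

```text
t: 8.25
position: [0.538, 0.1335, 0.3088]
tool_rot: [-0.221, 3.133, -0.001]
wrist_force: [4.8, -1.4, -1.2]
grip_width: 0.0063
finger_force: 98.1
```

```bash
python3 -c "from s import *;st()"
```

```text
t 8.25 pos [0.538  0.1335 0.3088] yawx -171.92 tilt [ 0.0007 -0.0006] F [ 4.8 -1.4 -1.2] T [-0.45 -1.68  0.23] w 0.0063 98.09510311873396 q [ 0.24  0.1   0.2   1.67 -0.    0.1 ]
```

apply_moves --motion '[{"tx":0,"ty":0,"tz":0,"rx":0,"ry":0,"rz":5},{"tx":0,"ty":0,"tz":0,"rx":0,"ry":0,"rz":5},{"tx":0,"ty":0,"tz":0,"rx":0,"ry":0,"rz":5},{"tx":0,"ty":0,"tz":0,"rx":0,"ry":0,"rz":5},{"tx":0,"ty":0,"tz":0,"rx":0,"ry":0,"rz":5},{"tx":0,"ty":0,"tz":0,"rx":0,"ry":0,"rz":5},{"tx":0,"ty":0,"tz":0,"rx":0,"ry":0,"rz":5},{"tx":0,"ty":0,"tz":0,"rx":0,"ry":0,"rz":5},{"tx":0,"ty":0,"tz":0,"rx":0,"ry":0,"rz":5},{"tx":0,"ty":0,"tz":0,"rx":0,"ry":0,"rz":5},{"tx":0,"ty":0,"tz":0,"rx":0,"ry":0,"rz":5},{"tx":0,"ty":0,"tz":0,"rx":0,"ry":0,"rz":5},{"tx":0,"ty":0,"tz":0,"rx":0,"ry":0,"rz":5},{"tx":0,"ty":0,"tz":0,"rx":0,"ry":0,"rz":5},{"tx":0,"ty":0,"tz":0,"rx":0,"ry":0,"rz":5},{"tx":0,"ty":0,"tz":0,"rx":0,"ry":0,"rz":5},{"tx":0,"ty":0,"tz":0,"rx":0,"ry":0,"rz":5},{"tx":0,"ty":0,"tz":0,"rx":0,"ry":0,"rz":0}]'

```text
t: 10.05
position: [0.5373, 0.1328, 0.3087]
tool_rot: [1.956, 2.457, -0.004]
wrist_force: [1.6, -6.5, 1.8]
grip_width: 0.0061
finger_force: 98.4
```

```bash
python3 -c "from s import *;st()"
```

```text
t 10.05 pos [0.5373 0.1328 0.3087] yawx 102.94 tilt [-0.0009 -0.0026] F [ 1.6 -6.5  1.8] T [-1.73 -0.59  0.13] w 0.0061 98.41268364492521 q [ 0.24  0.1   0.2   1.67 -0.    1.59]
```

apply_moves --motion '[{"tx":0,"ty":0,"tz":0,"rx":0,"ry":0,"rz":0},{"tx":0,"ty":0,"tz":0,"rx":0,"ry":0,"rz":0},{"tx":0,"ty":0,"tz":0,"rx":0,"ry":0,"rz":0},{"tx":0,"ty":0,"tz":0,"rx":0,"ry":0,"rz":0},{"tx":0,"ty":0,"tz":0,"rx":0,"ry":0,"rz":0},{"tx":0,"ty":0,"tz":0,"rx":0,"ry":0,"rz":0},{"tx":0,"ty":0,"tz":0,"rx":0,"ry":0,"rz":0},{"tx":0,"ty":0,"tz":-20,"rx":0,"ry":0,"rz":0},{"tx":0,"ty":0,"tz":-25,"rx":0,"ry":0,"rz":0},{"tx":0,"ty":0,"tz":-25,"rx":0,"ry":0,"rz":0}]' --jaw 0

```text
t: 11.05
position: [0.5375, 0.1337, 0.3796]
tool_rot: [-1.951, -2.462, 0.001]
wrist_force: [-0.0, 0.6, 0.4]
grip_width: 0.0854
finger_force: 0.0
```

apply_moves --motion '[{"tx":0,"ty":0,"tz":0,"rx":0,"ry":0,"rz":-8.5},{"tx":0,"ty":0,"tz":0,"rx":0,"ry":0,"rz":-8.5},{"tx":0,"ty":0,"tz":0,"rx":0,"ry":0,"rz":-8.5},{"tx":0,"ty":0,"tz":0,"rx":0,"ry":0,"rz":-8.5},{"tx":0,"ty":0,"tz":0,"rx":0,"ry":0,"rz":-8.5},{"tx":0,"ty":0,"tz":0,"rx":0,"ry":0,"rz":-8.5},{"tx":0,"ty":0,"tz":0,"rx":0,"ry":0,"rz":-8.5},{"tx":0,"ty":0,"tz":0,"rx":0,"ry":0,"rz":-8.5},{"tx":0,"ty":0,"tz":0,"rx":0,"ry":0,"rz":-8.5},{"tx":0,"ty":0,"tz":0,"rx":0,"ry":0,"rz":-8.5},{"tx":0,"ty":0,"tz":0,"rx":0,"ry":0,"rz":-8.5},{"tx":0,"ty":0,"tz":0,"rx":0,"ry":0,"rz":-8.5},{"tx":0,"ty":0,"tz":0,"rx":0,"ry":0,"rz":-8.5},{"tx":0,"ty":0,"tz":0,"rx":0,"ry":0,"rz":-8.5},{"tx":0,"ty":0,"tz":0,"rx":0,"ry":0,"rz":-8.5},{"tx":0,"ty":0,"tz":0,"rx":0,"ry":0,"rz":-8.5},{"tx":0,"ty":0,"tz":0,"rx":0,"ry":0,"rz":-8.5},{"tx":0,"ty":0,"tz":0,"rx":0,"ry":0,"rz":-8.5},{"tx":0,"ty":0,"tz":0,"rx":0,"ry":0,"rz":-8.5},{"tx":0,"ty":0,"tz":0,"rx":0,"ry":0,"rz":-8.5}]'

```text
t: 13.05
position: [0.5377, 0.1337, 0.3789]
tool_rot: [-2.289, 2.152, 0.0]
wrist_force: [-0.6, -0.1, 0.0]
grip_width: 0.0855
finger_force: 0.0
```

apply_moves --motion '[{"tx":0,"ty":0,"tz":0,"rx":0,"ry":0,"rz":-8.5},{"tx":0,"ty":0,"tz":0,"rx":0,"ry":0,"rz":-1.5},{"tx":0,"ty":0,"tz":0,"rx":0,"ry":0,"rz":0},{"tx":0,"ty":0,"tz":0,"rx":0,"ry":0,"rz":0}]'

```text
t: 13.45
position: [0.5377, 0.1337, 0.3789]
tool_rot: [-2.459, 1.956, 0.0]
wrist_force: [-1.1, -0.1, -0.4]
grip_width: 0.0854
finger_force: 0.0
```

```bash
python3 -c "from s import *;to(.5375,.1325,.309);snap('side','b3.png');snap('scene','a3.png')"
```

```text
t 13.45 pos [0.5377 0.1337 0.3789] yawx -76.99 tilt [0. 0.] F [-1.1 -0.1 -0.4] T [ 0.01  0.01 -0.  ] w 0.0854 0.0 q [ 0.24  0.14  0.38  1.81  0.   -1.55]
tool delta mm [ 1.2  0.5 69.9]
```

apply_moves --motion '[{"tx":1,"ty":0,"tz":20,"rx":0,"ry":0,"rz":0},{"tx":0,"ty":0,"tz":25,"rx":0,"ry":0,"rz":0},{"tx":0,"ty":0,"tz":25,"rx":0,"ry":0,"rz":0},{"tx":0,"ty":0,"tz":0,"rx":0,"ry":0,"rz":0}]'

```text
t: 13.95
position: [0.5371, 0.1326, 0.3056]
tool_rot: [2.457, -1.951, -0.005]
wrist_force: [-0.2, -0.3, -0.1]
grip_width: 0.0855
finger_force: 0.0
```

apply_moves --motion '[{"tx":0,"ty":0,"tz":0,"rx":0,"ry":0,"rz":0},{"tx":0,"ty":0,"tz":0,"rx":0,"ry":0,"rz":0},{"tx":0,"ty":0,"tz":0,"rx":0,"ry":0,"rz":0},{"tx":0,"ty":0,"tz":0,"rx":0,"ry":0,"rz":0},{"tx":0,"ty":0,"tz":0,"rx":0,"ry":0,"rz":0},{"tx":0,"ty":0,"tz":0,"rx":0,"ry":0,"rz":0},{"tx":0,"ty":0,"tz":0,"rx":0,"ry":0,"rz":0},{"tx":0,"ty":0,"tz":0,"rx":0,"ry":0,"rz":0},{"tx":0,"ty":0,"tz":0,"rx":0,"ry":0,"rz":0},{"tx":0,"ty":0,"tz":0,"rx":0,"ry":0,"rz":0}]' --jaw 1

```text
t: 14.95
position: [0.5378, 0.1328, 0.3093]
tool_rot: [-2.462, 1.951, -0.0]
wrist_force: [-1.5, 1.0, 5.8]
grip_width: 0.0064
finger_force: 97.7
```

```bash
python3 -c "from s import *;st()"
```

```text
t 14.95 pos [0.5378 0.1328 0.3093] yawx -76.81 tilt [0.0003 0.0001] F [-1.5  1.   5.8] T [-0.04  0.63  0.06] w 0.0064 97.6940859747674 q [ 0.24  0.1   0.2   1.67  0.   -1.56]
```

apply_moves --motion '[{"tx":0,"ty":0,"tz":0,"rx":0,"ry":0,"rz":5},{"tx":0,"ty":0,"tz":0,"rx":0,"ry":0,"rz":5},{"tx":0,"ty":0,"tz":0,"rx":0,"ry":0,"rz":5},{"tx":0,"ty":0,"tz":0,"rx":0,"ry":0,"rz":5},{"tx":0,"ty":0,"tz":0,"rx":0,"ry":0,"rz":5},{"tx":0,"ty":0,"tz":0,"rx":0,"ry":0,"rz":5},{"tx":0,"ty":0,"tz":0,"rx":0,"ry":0,"rz":5},{"tx":0,"ty":0,"tz":0,"rx":0,"ry":0,"rz":5},{"tx":0,"ty":0,"tz":0,"rx":0,"ry":0,"rz":5},{"tx":0,"ty":0,"tz":0,"rx":0,"ry":0,"rz":5},{"tx":0,"ty":0,"tz":0,"rx":0,"ry":0,"rz":5},{"tx":0,"ty":0,"tz":0,"rx":0,"ry":0,"rz":5},{"tx":0,"ty":0,"tz":0,"rx":0,"ry":0,"rz":5},{"tx":0,"ty":0,"tz":0,"rx":0,"ry":0,"rz":5},{"tx":0,"ty":0,"tz":0,"rx":0,"ry":0,"rz":5},{"tx":0,"ty":0,"tz":0,"rx":0,"ry":0,"rz":5},{"tx":0,"ty":0,"tz":0,"rx":0,"ry":0,"rz":5},{"tx":0,"ty":0,"tz":0,"rx":0,"ry":0,"rz":5},{"tx":0,"ty":0,"tz":0,"rx":0,"ry":0,"rz":4},{"tx":0,"ty":0,"tz":0,"rx":0,"ry":0,"rz":0}]'

```text
t: 16.95
position: [0.5377, 0.1329, 0.3093]
tool_rot: [-0.248, 3.132, 0.001]
wrist_force: [-1.9, 0.6, 5.8]
grip_width: 0.006
finger_force: 98.2
```

```bash
python3 -c "from s import *;st()"
```

```text
t 16.95 pos [0.5377 0.1329 0.3093] yawx -170.93 tilt [0.0001 0.0004] F [-1.9  0.6  5.8] T [0.09 0.83 0.12] w 0.006 98.20942089431176 q [0.24 0.1  0.2  1.67 0.   0.08]
```

apply_moves --motion '[{"tx":0,"ty":0,"tz":0,"rx":0,"ry":0,"rz":-2.5},{"tx":0,"ty":0,"tz":0,"rx":0,"ry":0,"rz":-2.5},{"tx":0,"ty":0,"tz":0,"rx":0,"ry":0,"rz":0}]'

```text
t: 17.25
position: [0.5378, 0.1329, 0.3092]
tool_rot: [-0.39, 3.117, 0.001]
wrist_force: [-2.2, 0.7, 5.0]
grip_width: 0.0061
finger_force: 98.4
```

apply_moves --motion '[{"tx":0,"ty":0,"tz":0,"rx":0,"ry":0,"rz":0},{"tx":0,"ty":0,"tz":0,"rx":0,"ry":0,"rz":0},{"tx":0,"ty":0,"tz":0,"rx":0,"ry":0,"rz":0},{"tx":0,"ty":0,"tz":0,"rx":0,"ry":0,"rz":0},{"tx":0,"ty":0,"tz":0,"rx":0,"ry":0,"rz":0},{"tx":0,"ty":0,"tz":0,"rx":0,"ry":0,"rz":0},{"tx":0,"ty":0,"tz":0,"rx":0,"ry":0,"rz":0},{"tx":20,"ty":0,"tz":0,"rx":0,"ry":0,"rz":0},{"tx":20,"ty":0,"tz":0,"rx":0,"ry":0,"rz":0},{"tx":20,"ty":0,"tz":0,"rx":0,"ry":0,"rz":0},{"tx":0,"ty":0,"tz":15,"rx":0,"ry":0,"rz":0},{"tx":0,"ty":0,"tz":15,"rx":0,"ry":0,"rz":0},{"tx":0,"ty":0,"tz":0,"rx":0,"ry":0,"rz":0},{"tx":0,"ty":0,"tz":0,"rx":0,"ry":0,"rz":0}]' --jaw 0

```text
t: 18.65
position: [0.4797, 0.118, 0.2792]
tool_rot: [0.388, -3.117, 0.0]
wrist_force: [-0.1, 0.3, 0.3]
grip_width: 0.0856
finger_force: 0.0
```

```bash
python3 -c "
from s import *;st();snap('side','b3.png');snap('scene','a3.png')
a=cv2.imread('pics/a3.png')[190:290,205:305];b=cv2.imread('pics/b3.png')[200:300,215:315]
cv2.imwrite('pics/ab3.png',np.hstack([cv2.resize(a,(400,400)),cv2.resize(b,(400,400))]))"
```

```text
t 18.65 pos [0.4797 0.118  0.2792] yawx -165.81 tilt [-0.0002 -0.0001] F [-0.1  0.3  0.3] T [0.04 0.04 0.06] w 0.0856 0.0 q [ 0.24 -0.05 -0.02  1.61 -0.   -0.01]
```

View pics/ab3.png

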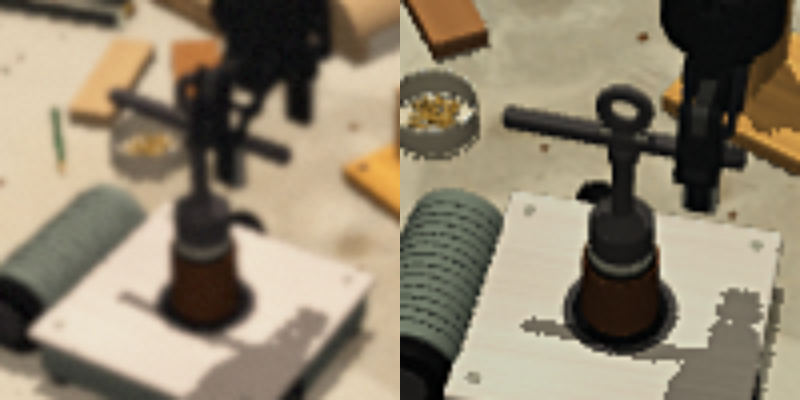

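Key still upright on the nut; the fingers straddle the near bar end (right image ~(700,160)). Grip and lift.

apply_moves --motion '[{"tx":0,"ty":0,"tz":0,"rx":0,"ry":0,"rz":0},{"tx":0,"ty":0,"tz":0,"rx":0,"ry":0,"rz":0},{"tx":0,"ty":0,"tz":0,"rx":0,"ry":0,"rz":0},{"tx":0,"ty":0,"tz":0,"rx":0,"ry":0,"rz":0},{"tx":0,"ty":0,"tz":0,"rx":0,"ry":0,"rz":0},{"tx":0,"ty":0,"tz":0,"rx":0,"ry":0,"rz":0},{"tx":0,"ty":0,"tz":0,"rx":0,"ry":0,"rz":0},{"tx":0,"ty":0,"tz":0,"rx":0,"ry":0,"rz":0},{"tx":0,"ty":0,"tz":0,"rx":0,"ry":0,"rz":0},{"tx":0,"ty":0,"tz":0,"rx":0,"ry":0,"rz":0}]' --jaw 1 --squeeze 110

```text
t: 19.75
position: [0.4797, 0.118, 0.2791]
tool_rot: [-0.388, 3.117, 0.0]
wrist_force: [-2.3, -0.1, 4.6]
grip_width: 0.0098
finger_force: 107.6
```

```bash
python3 -c "from s import *;st()"
```

```text
t 19.75 pos [0.4797 0.118  0.2791] yawx -165.81 tilt [0.0001 0.0001] F [-2.3 -0.1  4.6] T [-0.03  0.42  0.05] w 0.0098 107.57787108421326 q [ 0.24 -0.05 -0.02  1.61  0.   -0.01]
```

apply_moves --motion '[{"tx":0,"ty":0,"tz":-3,"rx":0,"ry":0,"rz":0},{"tx":0,"ty":0,"tz":-4,"rx":0,"ry":0,"rz":0},{"tx":0,"ty":0,"tz":-5,"rx":0,"ry":0,"rz":0},{"tx":0,"ty":0,"tz":-5,"rx":0,"ry":0,"rz":0},{"tx":0,"ty":0,"tz":-5,"rx":0,"ry":0,"rz":0},{"tx":0,"ty":0,"tz":-10,"rx":0,"ry":0,"rz":0},{"tx":0,"ty":0,"tz":-15,"rx":0,"ry":0,"rz":0},{"tx":0,"ty":0,"tz":-20,"rx":0,"ry":0,"rz":0},{"tx":0,"ty":0,"tz":-20,"rx":0,"ry":0,"rz":0},{"tx":0,"ty":0,"tz":0,"rx":0,"ry":0,"rz":0},{"tx":0,"ty":0,"tz":0,"rx":0,"ry":0,"rz":0}]'

```text
t: 20.85
position: [0.4799, 0.1181, 0.3658]
tool_rot: [-0.388, 3.117, 0.0]
wrist_force: [-0.3, 0.1, -2.3]
grip_width: 0.0099
finger_force: 108.1
```

```bash
python3 -c "from s import *;st()"
```

```text
t 20.85 pos [0.4799 0.1181 0.3658] yawx -165.81 tilt [0.0005 0.0001] F [-0.3  0.1 -2.3] T [-0.    0.19  0.01] w 0.0099 108.10593724250793 q [ 0.24 -0.01  0.19  1.78 -0.   -0.01]
```

apply_moves --motion '[{"tx":0,"ty":0,"tz":0,"rx":0,"ry":0,"rz":-7},{"tx":0,"ty":0,"tz":0,"rx":0,"ry":0,"rz":-7},{"tx":0,"ty":0,"tz":0,"rx":0,"ry":0,"rz":-7},{"tx":0,"ty":0,"tz":0,"rx":0,"ry":0,"rz":-7},{"tx":0,"ty":0,"tz":0,"rx":0,"ry":0,"rz":-7},{"tx":0,"ty":0,"tz":0,"rx":0,"ry":0,"rz":-7},{"tx":0,"ty":0,"tz":0,"rx":0,"ry":0,"rz":-7},{"tx":0,"ty":0,"tz":0,"rx":0,"ry":0,"rz":-7},{"tx":0,"ty":0,"tz":0,"rx":0,"ry":0,"rz":-7},{"tx":0,"ty":0,"tz":0,"rx":0,"ry":0,"rz":-6.25},{"tx":0,"ty":0,"tz":0,"rx":0,"ry":0,"rz":0}]'

```text
t: 21.95
position: [0.4796, 0.118, 0.3647]
tool_rot: [2.092, -2.342, -0.001]
wrist_force: [-0.3, 0.4, -2.0]
grip_width: 0.0097
finger_force: 108.0
```

```bash
cat >> s.py <<'E'
P0=np.array([.5548,-.1704]);YW=np.radians(-6.56)
def W(x,y,z): c,s=np.cos(YW),np.sin(YW); return np.array([P0[0]+c*x-s*y,P0[1]+s*x+c*y,z])
E0=np.array([-.0599,.0002,.0296])
def eyeto(x,y,z):
    p,M=st(); e=p+M@E0; c,s=np.cos(YW),np.sin(YW); d=e[:2]-P0
    print('eye now in stand',np.round([c*d[0]+s*d[1],-s*d[0]+c*d[1],e[2]],4),'tool delta mm',np.round(1000*M.T@(W(x,y,z)-e),1))
E
python3 -c "from s import *;eyeto(-.105,0,.33)"
```

```text
t 21.95 pos [0.4796 0.118  0.3647] yawx -96.47 tilt [-0.0016 -0.0005] F [-0.3  0.4 -2. ] T [-0.05  0.01  0.01] w 0.0097 108.04009079933167 q [ 0.24 -0.01  0.19  1.78 -0.   -1.22]
eye now in stand [-0.108   0.3378  0.335 ] tool delta mm [337.8  -2.5   5.3]
```

apply_moves --motion '[{"tx":18,"ty":0,"tz":0,"rx":0,"ry":0,"rz":0},{"tx":30,"ty":0,"tz":0,"rx":0,"ry":0,"rz":0},{"tx":30,"ty":0,"tz":0,"rx":0,"ry":0,"rz":0},{"tx":30,"ty":0,"tz":0,"rx":0,"ry":0,"rz":0},{"tx":30,"ty":0,"tz":0,"rx":0,"ry":0,"rz":0},{"tx":30,"ty":0,"tz":0,"rx":0,"ry":0,"rz":0},{"tx":30,"ty":0,"tz":0,"rx":0,"ry":0,"rz":0},{"tx":30,"ty":0,"tz":0,"rx":0,"ry":0,"rz":0},{"tx":30,"ty":0,"tz":0,"rx":0,"ry":0,"rz":0},{"tx":30,"ty":0,"tz":0,"rx":0,"ry":0,"rz":0},{"tx":30,"ty":0,"tz":0,"rx":0,"ry":0,"rz":0},{"tx":20,"ty":0,"tz":0,"rx":0,"ry":0,"rz":0},{"tx":0,"ty":0,"tz":0,"rx":0,"ry":0,"rz":0},{"tx":0,"ty":0,"tz":0,"rx":0,"ry":0,"rz":0},{"tx":0,"ty":0,"tz":0,"rx":0,"ry":0,"rz":0}]'

```text
t: 23.45
position: [0.4412, -0.2171, 0.3656]
tool_rot: [-2.09, 2.346, 0.001]
wrist_force: [0.5, 0.1, -1.9]
grip_width: 0.0094
finger_force: 108.0
```

```bash
python3 -c "from s import *;eyeto(-.105,0,.165)"
```

```text
t 23.45 pos [ 0.4412 -0.2171  0.3656] yawx -96.6 tilt [-0.0003  0.0004] F [ 0.5  0.1 -1.9] T [-0.09 -0.01 -0.01] w 0.0094 108.03795576095581 q [-0.46 -0.02  0.19  1.78  0.   -1.91]
eye now in stand [-0.1077  0.0005  0.3361] tool delta mm [  0.6  -2.8 171.1]
```

apply_moves --motion '[{"tx":0,"ty":0,"tz":20,"rx":0,"ry":0,"rz":0},{"tx":0,"ty":0,"tz":26,"rx":0,"ry":0,"rz":0},{"tx":0,"ty":0,"tz":26,"rx":0,"ry":0,"rz":0},{"tx":0,"ty":0,"tz":26,"rx":0,"ry":0,"rz":0},{"tx":0,"ty":0,"tz":26,"rx":0,"ry":0,"rz":0},{"tx":0,"ty":0,"tz":26,"rx":0,"ry":0,"rz":0},{"tx":0.5,"ty":0,"tz":21,"rx":0,"ry":0,"rz":0},{"tx":0,"ty":0,"tz":0,"rx":0,"ry":0,"rz":0},{"tx":0,"ty":0,"tz":0,"rx":0,"ry":0,"rz":0},{"tx":0,"ty":0,"tz":0,"rx":0,"ry":0,"rz":0}]'

```text
t: 24.45
position: [0.4416, -0.2181, 0.1964]
tool_rot: [-2.091, 2.344, -0.003]
wrist_force: [0.8, -0.1, -1.8]
grip_width: 0.0099
finger_force: 107.9
```

```bash
python3 -c "
from s import *;eyeto(-.077,0,.165);snap('side','b4.png');snap('scene','a4.png')
a=cv2.imread('pics/a4.png')[165:265,270:370];b=cv2.imread('pics/b4.png')[145:245,270:370]
cv2.imwrite('pics/ab4.png',np.hstack([cv2.resize(a,(400,400)),cv2.resize(b,(400,400))]))
for n,o in(('a4',[270,165]),('b4',[270,145])):
  print((proj(n,[W(-.108,0,.165),W(-.108,.08,.1395),W(-.108,0,.184)])-o)*4)"
```

```text
t 24.45 pos [ 0.4416 -0.2181  0.1964] yawx -96.54 tilt [ 0.0018 -0.0008] F [ 0.8 -0.1 -1.8] T [-0.12  0.03  0.  ] w 0.0099 107.91621565818787 q [-0.46 -0.07 -0.19  1.45  0.   -1.92]
eye now in stand [-0.1072 -0.0004  0.1668] tool delta mm [ -0.4 -30.2   1.8]
[[276.49980891 186.87098965]
 [203.20138156 246.38546479]
 [278.34635363 167.3918519 ]]
[[284.36042867 213.00960505]
 [230.11935133 297.40267017]
 [287.19928733 193.58356061]]
```

View pics/ab4.png

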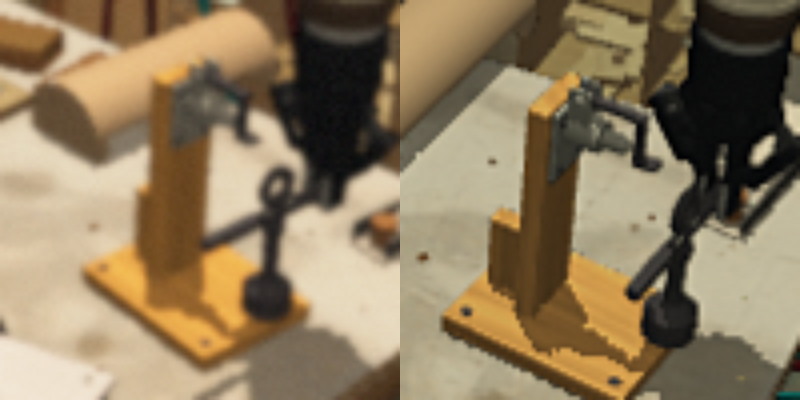

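apply_moves --motion '[{"tx":0,"ty":-10,"tz":0,"rx":0,"ry":0,"rz":0},{"tx":0,"ty":-10,"tz":0,"rx":0,"ry":0,"rz":0},{"tx":0,"ty":-10,"tz":0,"rx":0,"ry":0,"rz":0},{"tx":0,"ty":0,"tz":0,"rx":0,"ry":0,"rz":0},{"tx":0,"ty":0,"tz":-5,"rx":0,"ry":0,"rz":0},{"tx":0,"ty":0,"tz":-5,"rx":0,"ry":0,"rz":0},{"tx":0,"ty":0,"tz":-5,"rx":0,"ry":0,"rz":0},{"tx":0,"ty":0,"tz":-5,"rx":0,"ry":0,"rz":0},{"tx":0,"ty":0,"tz":-5,"rx":0,"ry":0,"rz":0},{"tx":0,"ty":0,"tz":-5,"rx":0,"ry":0,"rz":0},{"tx":0,"ty":0,"tz":-4,"rx":0,"ry":0,"rz":0},{"tx":0,"ty":0,"tz":-4,"rx":0,"ry":0,"rz":0},{"tx":0,"ty":0,"tz":0,"rx":0,"ry":0,"rz":0},{"tx":0,"ty":0,"tz":0,"rx":0,"ry":0,"rz":0},{"tx":0,"ty":0,"tz":0,"rx":0,"ry":0,"rz":0}]'

```text
t: 26.05
position: [0.471, -0.2217, 0.2327]
tool_rot: [-2.091, 2.345, 0.0]
wrist_force: [1.1, -0.8, -2.7]
grip_width: 0.0096
finger_force: 108.0
```

```bash
python3 -c "
from s import *;eyeto(-.046,0,.2045);snap('side','b5.png');snap('scene','a5.png')"
```

```text
t 26.05 pos [ 0.471  -0.2217  0.2327] yawx -96.56 tilt [0.0001 0.0001] F [ 1.1 -0.8 -2.7] T [-0.12 -0.02  0.01] w 0.0096 107.99676060676575 q [-0.44  0.   -0.05  1.52  0.   -1.9 ]
eye now in stand [-0.0776 -0.0006  0.2031] tool delta mm [ -0.6 -31.6  -1.4]
```

apply_moves --motion '[{"tx":-0.5,"ty":0,"tz":-1.7,"rx":0,"ry":0,"rz":0},{"tx":0,"ty":-4,"tz":0,"rx":0,"ry":0,"rz":0},{"tx":0,"ty":-4,"tz":0,"rx":0,"ry":0,"rz":0},{"tx":0,"ty":-4,"tz":0,"rx":0,"ry":0,"rz":0},{"tx":0,"ty":-3,"tz":0,"rx":0,"ry":0,"rz":0},{"tx":0,"ty":0,"tz":0,"rx":0,"ry":0,"rz":0},{"tx":0,"ty":0,"tz":0,"rx":0,"ry":0,"rz":0}]'

```text
t: 26.85
position: [0.4861, -0.2229, 0.2346]
tool_rot: [-2.091, 2.345, -0.0]
wrist_force: [1.7, -0.1, -2.3]
grip_width: 0.0099
finger_force: 108.1
```

```bash
python3 -c "
from s import *;eyeto(-.046,0,.205)"
```

```text
t 26.85 pos [ 0.4861 -0.2229  0.2346] yawx -96.56 tilt [0.0003 0.0001] F [ 1.7 -0.1 -2.3] T [-0.11 -0.31 -0.15] w 0.0099 108.0506157875061 q [-0.43  0.04 -0.01  1.52  0.   -1.89]
eye now in stand [-6.24e-02 -1.00e-04  2.05e-01] tool delta mm [ -0.1 -16.4  -0. ]
```

apply_moves --motion '[{"tx":0,"ty":-2,"tz":0,"rx":0,"ry":0,"rz":0},{"tx":0,"ty":-2,"tz":0,"rx":0,"ry":0,"rz":0},{"tx":0,"ty":0,"tz":0,"rx":0,"ry":0,"rz":0}]'

```text
t: 27.15
position: [0.49, -0.2234, 0.2345]
tool_rot: [-2.091, 2.345, -0.0]
wrist_force: [1.1, -0.1, -2.8]
grip_width: 0.01
finger_force: 108.0
```

```bash
python3 -c "
from s import *;eyeto(-.046,0,.205)"
```

```text
t 27.15 pos [ 0.49   -0.2234  0.2345] yawx -96.56 tilt [0.0001 0.    ] F [ 1.1 -0.1 -2.8] T [-0.14 -0.15 -0.12] w 0.01 108.01662683486938 q [-0.43  0.04 -0.    1.52  0.   -1.88]
eye now in stand [-5.850e-02 -1.000e-04  2.049e-01] tool delta mm [ -0.1 -12.5  -0.1]
```

Going smoothly with low force; continue in small steps.

apply_moves --motion '[{"tx":0,"ty":-2,"tz":0,"rx":0,"ry":0,"rz":0},{"tx":0,"ty":-2,"tz":0,"rx":0,"ry":0,"rz":0},{"tx":0,"ty":0,"tz":0,"rx":0,"ry":0,"rz":0}]'

```text
t: 27.45
position: [0.494, -0.2238, 0.2345]
tool_rot: [2.091, -2.345, -0.0]
wrist_force: [-0.1, -0.1, -2.0]
grip_width: 0.01
finger_force: 108.1
```

```bash
python3 -c "
from s import *;eyeto(-.046,0,.205)"
```

```text
t 27.45 pos [ 0.494  -0.2238  0.2345] yawx -96.55 tilt [-0.0001  0.0001] F [-0.1 -0.1 -2. ] T [-0.09  0.01 -0.07] w 0.01 108.06069374084473 q [-0.43  0.05  0.01  1.52  0.   -1.88]
eye now in stand [-5.46e-02 -1.00e-04  2.05e-01] tool delta mm [-0.1 -8.6 -0. ]
```

apply_moves --motion '[{"tx":0,"ty":-2,"tz":0,"rx":0,"ry":0,"rz":0},{"tx":0,"ty":-2,"tz":0,"rx":0,"ry":0,"rz":0},{"tx":0,"ty":-2,"tz":0,"rx":0,"ry":0,"rz":0},{"tx":0,"ty":-1,"tz":0,"rx":0,"ry":0,"rz":0},{"tx":0,"ty":0,"tz":0,"rx":0,"ry":0,"rz":0},{"tx":0,"ty":0,"tz":0,"rx":0,"ry":0,"rz":0}]'

```text
t: 28.05
position: [0.5008, -0.2245, 0.2346]
tool_rot: [-2.091, 2.345, 0.0]
wrist_force: [0.2, 3.2, -1.7]
grip_width: 0.0097
finger_force: 108.1
```

```bash
python3 -c "
from s import *;eyeto(-.046,0,.2035)"
```

```text
t 28.05 pos [ 0.5008 -0.2245  0.2346] yawx -96.55 tilt [0.0002 0.0003] F [ 0.2  3.2 -1.7] T [0.43 0.02 0.02] w 0.0097 108.13058853149414 q [-0.42  0.07  0.02  1.52  0.   -1.88]
eye now in stand [-0.0476  0.      0.205 ] tool delta mm [ 0.  -1.6  1.5]
```

apply_moves --motion '[{"tx":-0.7,"ty":0,"tz":0,"rx":0,"ry":0,"rz":0},{"tx":0,"ty":0,"tz":1,"rx":0,"ry":0,"rz":0},{"tx":0,"ty":0,"tz":0,"rx":0,"ry":0,"rz":0},{"tx":0,"ty":0,"tz":0,"rx":0,"ry":0,"rz":0}]'

```text
t: 28.45
position: [0.5009, -0.224, 0.2338]
tool_rot: [-2.091, 2.345, -0.001]
wrist_force: [-0.0, 1.0, 0.6]
grip_width: 0.0102
finger_force: 108.4
```

```bash
python3 -c "
from s import *;eyeto(-.046,0,.2035);snap('side','b6.png');snap('scene','a6.png');snap('wrist','w6.png')
a=cv2.imread('pics/a6.png')[165:265,270:370];b=cv2.imread('pics/b6.png')[145:245,270:370]
cv2.imwrite('pics/ab6.png',np.hstack([cv2.resize(a,(400,400)),cv2.resize(b,(400,400))]))"
```

```text
t 28.45 pos [ 0.5009 -0.224   0.2338] yawx -96.56 tilt [ 0.0005 -0.0002] F [-0.   1.   0.6] T [ 0.17 -0.07 -0.01] w 0.0102 108.35937738418579 q [-0.42  0.07  0.02  1.52 -0.   -1.88]
eye now in stand [-0.0476  0.0005  0.2042] tool delta mm [ 0.5 -1.6  0.7]
```

View pics/ab6.png

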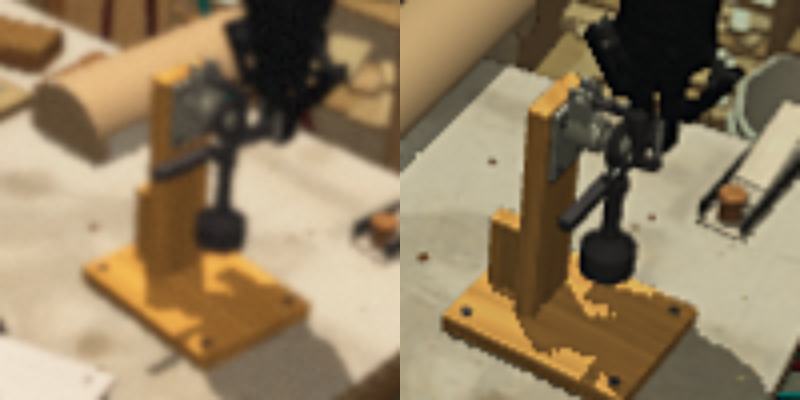

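apply_moves --motion '[{"tx":0,"ty":0,"tz":0,"rx":0,"ry":0,"rz":0},{"tx":0,"ty":0,"tz":0,"rx":0,"ry":0,"rz":0},{"tx":0,"ty":0,"tz":0,"rx":0,"ry":0,"rz":0},{"tx":0,"ty":0,"tz":0,"rx":0,"ry":0,"rz":0},{"tx":0,"ty":0,"tz":0,"rx":0,"ry":0,"rz":0},{"tx":0,"ty":0,"tz":0,"rx":0,"ry":0,"rz":0},{"tx":0,"ty":0,"tz":0,"rx":0,"ry":0,"rz":0},{"tx":0,"ty":0,"tz":0,"rx":0,"ry":0,"rz":0},{"tx":0,"ty":0,"tz":0,"rx":0,"ry":0,"rz":0},{"tx":0,"ty":0,"tz":-10,"rx":0,"ry":0,"rz":0},{"tx":0,"ty":0,"tz":-20,"rx":0,"ry":0,"rz":0},{"tx":0,"ty":0,"tz":-30,"rx":0,"ry":0,"rz":0},{"tx":0,"ty":0,"tz":-40,"rx":0,"ry":0,"rz":0},{"tx":0,"ty":0,"tz":-40,"rx":0,"ry":0,"rz":0},{"tx":40,"ty":0,"tz":-20,"rx":0,"ry":0,"rz":0},{"tx":40,"ty":20,"tz":0,"rx":0,"ry":0,"rz":0},{"tx":40,"ty":30,"tz":0,"rx":0,"ry":0,"rz":0},{"tx":40,"ty":30,"tz":0,"rx":0,"ry":0,"rz":0},{"tx":0,"ty":0,"tz":0,"rx":0,"ry":0,"rz":0}]' --jaw 0

```text
t: 30.5
position: [0.3995, -0.3771, 0.3945]
tool_rot: [2.084, -2.35, 0.001]
wrist_force: [0.5, 0.7, -1.2]
grip_width: 0.0851
finger_force: 0.0
```

```bash
python3 -c "
from s import *;st();snap('side','b7.png');snap('scene','a7.png')
for n,m in(('a7','a'),('b7','b')):
  x=cv2.imread('pics/%s.png'%n,0).astype(int);y=cv2.imread('pics/%s.png'%m,0).astype(int)
  p=proj(m,[W(-.076,0,.196),W(-.064,0,.215),W(-.04,0,.235),W(-.047,.08,.178),W(-.047,0,.09)]);print(np.round(p,1))
  u,v=map(int,np.round(p[0]));print(x[v-14:v+8,u-14:u+7]);print(y[v-14:v+8,u-14:u+7])
  for q in p[3:]: u,v=map(int,np.round(q));print('key',x[v-1:v+2,u-1:u+2].tolist(),y[v-1:v+2,u-1:u+2].tolist())
"
```

```text
t 30.5 pos [ 0.3995 -0.3771  0.3945] yawx -96.87 tilt [-0.0003 -0.0014] F [ 0.5  0.7 -1.2] T [ 0.04 -0.01 -0.01] w 0.0851 0.0 q [-0.76  0.14  0.42  1.84 -0.   -2.21]
[[333.  199.7]
 [330.8 193.3]
 [326.2 185.3]
 [308.8 208.6]
 [325.  222.2]]
[[ 68  70  62  60  52  47  49  60  64  61  66  69  71  70  68  71  66  67
   71  70  77]
 [ 69  74  82  78  69  59  50  47  50  57  66  68  68  62  67  67  69  71
   72  68  73]
 [ 74  83  94  95  86  79  65  48  40  44  55  61  60  55  64  71  68  71
   69  71  70]
 [ 83  93 107 108  98  88  72  59  44  40  35  39  42  48  62  71  73  71
   73  72  72]
 [ 86 105 124 114  96  79  69  56  46  37  32  28  39  57  70  74  73  74
   69  71  72]
 [ 91 100 118 103  88  76  67  52  40  33  33  31  44  76  83  83  75  74
   73  74  74]
 [ 80  90  99  92  78  66  56  47  44  41  36  31  54 104 130 119 100  82
   74  70  73]
 [ 75  79  86  79  66  55  51  59  64  56  45  35  71 139 172 167 147 118
   88  72  70]
 [ 67  71  72  65  53  45  47  67  81  68  42  37  79 159 191 194 172 135
   96  73  70]
 [ 70  66  64  54  42  42  51  72  77  67  43  41  78 145
[... 6731 characters left out ...]
73 177 178 179 183 181 168 162 153 147 154 166 160
  160 160 157]
 [179 181 180 174 171 176 178 178 179 182 181 179 179 178 177 174 168 164
  161 161 161]
 [183 184 181 177 177 181 180 182 181 183 180 179 177 176 174 176 174 170
  166 165 161]
 [183 184 178 179 181 182 183 182 182 181 180 178 179 176 175 176 176 175
  173 171 167]
 [179 174 169 179 181 182 182 185 183 178 178 178 178 179 179 176 178 176
  175 176 174]
 [180 180 178 182 182 183 182 182 182 181 182 182 182 180 179 179 177 174
  173 174 172]]
key [[21, 29, 28], [23, 16, 20], [50, 33, 49]] [[52, 49, 61], [49, 48, 63], [51, 48, 59]]
key [[37, 38, 38], [38, 38, 39], [40, 38, 38]] [[164, 165, 170], [169, 167, 169], [170, 170, 168]]
```

```bash
python3 -c "
from rig import job;print(job.close_job())"
```

```text
the job is handed in; nothing more can be done
None
```

I turned the drum nut about 181° clockwise and hung the T-key by its eye on the peg. In the last images the keeper sits where it was when shut, and the job was handed in at about 31 s; the turn is read from the tool's rotation after the nut began to resist.

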